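Put the cartridge away and hang up the game caddy

TASK

Pull the blue cartridge out of the console's sloping slot and stand it upright in the empty narrow cell of the grey caddy, opposite the one already stored there. Then hang the caddy, with both cartridges in it, by its handle on the two-pronged hook of the stand, handle bar resting on both prongs behind their upturned tips, and let go with it hanging level and still. Do not tip the caddy over, and leave the bowl, the remote and the coaster where they are.

Things in the scene. Friction and masses are not known exactly. Their poses are not given: they have to be found in the camera images.
- console: Silver game console, fixed, 200 x 180 mm, up to 88 mm high, with a slot block in front (to 115 mm high). Origin on the table below the middle of the slot mouth; x to its rear, y along the slot, z up. The block's top face slopes 30 degrees down towards the front (-x).
- slot_mouth (a point): Middle of the slot's mouth on the sloping face, 95 mm above the table. Axes as the console's. The slot, 24 x 104 mm and 45 mm deep, is square to the face: cartridges come out along a line leaning 30 degrees from vertical towards the console's -x.
- cartridge: Blue cartridge in the console's slot, 45 mm of it sticking out; a slab 20 mm thick (x), 100 mm wide (y), 90 mm tall (z), 100 g. Origin: centre of its underside; z points out of the slot to its top edge. Too wide to grip across y: grip across its thickness x, near the top edge.
- stored_cartridge: The second, identical blue cartridge, already standing in the caddy's cell on the caddy's +x side. Origin: centre of its underside, z up to its top edge.
- caddy: Loose grey caddy, 154 (x) x 124 mm (y), walls 45 mm high, 4 mm thick, floor 5 mm, 320 g. Origin: centre of its underside. A narrow cell, 30 (x) x 116 mm (y) inside, along each side at x = -58 mm (empty) and +58 mm (full); the wide well between them stays empty. Standing cartridges reach 95 mm above its underside. A rigid steel handle arches over the middle along y.
- caddy_grip (a point): Centre of the caddy's handle bar, 146 mm above its underside. The level bar is 12 x 12 mm, runs along y at x = 0 (underside 140, top 152 mm up), between uprights 116 mm apart inside: grip across x. Axes as the caddy's.
- free_cell (a point): Centre of the floor of the caddy's empty cell, at x = -58 mm, 5 mm above the caddy's underside. Axes as the caddy's.
- stand: Dark steel stand, fixed: base plate, a 20 mm thick post 100 mm behind (+x) the origin, and on it a hook of two level prongs, 9 mm thick, at y = -32 and +32 mm, their tops 190 mm up, running from the post to x = -26 mm, where tips bend up 15 mm (to 205 mm above the table). Origin on the table below the seat; z up.
- hook_seat (a point): Where the middle of the handle bar's underside should rest: midway between the prongs, level with their tops, 190 mm above the table. The upturned tips stand 26 mm from it towards -x, the post 100 mm towards +x. Axes as the stand's; the handle bar must lie along y.
- bowl: White porcelain bowl, empty, 110 mm across, 50 mm high, loose. Origin: centre of its underside. Leave alone.
- remote: Black plastic remote, 150 (x) x 42 x 18 mm, lying loose. Origin: centre of its underside. Leave alone.
- coaster: Round dark silicone coaster, 90 mm across, 8 mm thick, loose, near the robot. Origin: centre of its underside. Leave alone.
There are look-alikes about, which are no part of the job. Leave any purple look-alike of the caddy alone.

How it is judged:
On the way, in this order (a step that is already met when the one before it is completed fails the run):
1. the cartridge stands released in the caddy's empty narrow cell while the caddy stands on the table (x of cartridge in the frame of caddy between -0.072 and -0.044 m and y of cartridge in the frame of caddy between -0.016 and 0.016 m and z of cartridge in the frame of caddy between 0 and 0.015 m and angle between the z axis of cartridge and the z axis of caddy, either way round below 0.28 rad and height (world z) of caddy below 0.01 m and contact force between the fingers and cartridge below 0.1 N), for 0.2 s.
2. the caddy with both cartridges hangs by its handle bar on both prongs (x of cartridge in the frame of caddy between -0.072 and -0.044 m and y of cartridge in the frame of caddy between -0.016 and 0.016 m and z of cartridge in the frame of caddy between 0 and 0.015 m and angle between the z axis of each of cartridge, stored_cartridge and the z axis of caddy, either way round below 0.28 rad and x of stored_cartridge in the frame of caddy between 0.044 and 0.072 m and y of stored_cartridge in the frame of caddy between -0.016 and 0.016 m and z of stored_cartridge in the frame of caddy between 0 and 0.015 m and x of caddy_grip in the frame of stand between -0.022 and 0.035 m and y of caddy_grip in the frame of stand between -0.018 and 0.018 m and z of caddy_grip in the frame of stand between 0.188 and 0.204 m and angle between caddy's own z axis and vertical below 0.2 rad and contact force between caddy and stand above 2 N and linear speed of each of caddy, cartridge below 0.03 m/s and angular speed of caddy below 0.3 rad/s), for 0.2 s.
At the end, for the whole second after the job is handed in: Both cartridges upright (16 deg) on the floors of their narrow cells; caddy hanging at rest on the prongs, level (11 deg), handle bar middle 22 mm before to 35 mm behind the seat, within 18 mm sideways, bar centre 188 to 204 mm up (all of step 2); the robot touches nothing.
It fails at once if the caddy is tipped by more than 34 degrees (angle between caddy's own z axis and vertical above 0.6 rad).
It fails at once if the bowl is moved by more than 25 mm (distance of bowl from where it was at the start of the episode above 0.025 m).
It fails at once if the remote is moved by more than 25 mm (distance of remote from where it was at the start of the episode above 0.025 m).
It fails at once if the coaster is moved by more than 25 mm (distance of coaster from where it was at the start of the episode above 0.025 m).
It also fails if it takes over 58 s, if anything falls off the work surface, if the arm or the gripper's body presses on something with over 40 N, if the wrist force passes 120 N, or if a joint passes its speed limit or range.

ROBOT

A 6-joint arm with a two-finger parallel gripper is mounted at the origin on the work surface. World frame = base frame: x ahead of the robot, y to its left, z up, the work surface at z = 0. Lengths are in m, angles in rad, forces in N, time in s.
With the tool pointing down it reaches from about 0.35 to 0.775 m from the base axis. Payload 5.5 kg.
Tool frame: the origin (TCP) lies midway between the tips of the shut fingers; the grasp point (between the pads) lies 19 mm behind it; z points along the fingers, y is the line along which they close (so a half turn about z gives the same grasp; the last joint's range is limited). The gripper opens to 85 mm and grips with 20 to 120 N. Pads are 22 mm wide; open, the fingers measure 114 mm over their backs; the gripper's body (76 mm by 85 mm) begins 54 mm behind the grasp point. The pads swing forward as they close: fully open they stand 13 mm farther back than shut.
Start: joints at [-1.399, 0.313, 0.046, 1.304, 0, 1.431], TCP at [0.176, -0.547, 0.231] pointing down, gripper open.
Joint ranges: [-2.76, 2.76], [-0.86, 1.69], [-1.03, 1.26], [-2.2, 2.34], [-1.47, 1.5], [-3.14, 3.14]. Speed limits (rad/s): [2.57, 2.57, 3.14, 3.14, 3.14, 3.14].

INTERFACE

Orientations are given as a unit quaternion [w, x, y, z].
In Python, from workcell import get_state, read_camera, camera_info, hand_in, recognise gives the robot as it stands.
- The arm moves only by the tool arm_command, never from a script. Its argument "moves" is one flat list of numbers, 7 for each row, row after row: the opening, from -1 (shut) to 1 (fully open), then the shift along the tool's x, y, z in mm, then the turn, a rotation vector about the tool's x, y, z in rad. A call has 1 to 8 rows; each row shifts and turns the commanded pose from where the row before left it, along the tool's axes as they then stand; what a row does not reach is not made up. A row lasts 1/8 s, in which the tool goes at most 62.5 mm and 10.7 degrees, less where a joint would pass 70% of its speed; a pose out of reach is approached as far as the arm can. A call with a gripper value outside its range is refused whole. The fingers move at their own pace and stop on an object; "newtons" is the grip in N (left out, the last holds). Time passes only in rows, so rows that do not move let the fingers close. It gives the time, the measured TCP pose, the force, the opening and the grip force at its end, in the units of the state.
- get_state(): the state, without advancing time (a new reading comes with each control period).
- read_camera(name): name is "scene" or "top" or "wrist"; returns (picture, depth): 420x560x3 uint8, blue, green, red; 420x560 float32, m along the optical axis (not along the pixel's ray), 0 where there is no reading.
- camera_info(name): a dict with "fovy" (degrees; the focal length in pixels is half the picture's height over the tangent of half this angle, whatever the lens; pixels are square), "cx", "cy" (the principal point, pixels), "k1" (the pictures are not rectified: a ray, as slopes to the right and down, at radius r is drawn at 1 + k1 r^2 times it, then the intrinsics apply), "eye" and "orientation" of the camera in the world; the wrist camera has in their place "tool_from_camera" (4x4, takes a point from camera to tool coordinates, whose origin is the TCP and whose axes are the flange's). Camera axes: x right, y down, z forward; pixel columns grow to the right and rows downward; lengths in m; the calibration is good to about 2 mm. A picture is of the moment at which its call begins: read the wrist's pose just before it. camera_info takes no time and is no camera call.
- hand_in(): hands the job in; it is judged then, once.
Trained networks look in the newest picture that a camera, given by its name, has taken for a name from the list of things; names that differ only in an ending like _2 or _b are one class to them, and where a whole thing is asked for, a point or a joint stands for the part that bears it (a point fixed in the world has none). Each returns a list of dicts, best first, with "confidence" (0 to 1); they miss things now and then, are a little off and sometimes report something else, mostly with a low value. They report only what shows in the picture. A call takes as long as a camera call. They do not tell look-alikes from the thing itself.
- recognise(camera, label): "point" ([column, row] in pixels, amid what is visible of it).
The state is a dict: "clock": time; "joint_pos": joint angles; "qvel": joint speeds; "tau": joint torques, N m; "tcp_pos": TCP position; "orientation": TCP orientation; "wrist_force": force on the tool from outside, world axes, zero at the start; "ft_torque": the same for the moment, N m; "finger_gap": finger opening in m; "grip_force": force on a finger pad.
Only numpy, scipy, OpenCV 4.12 (cv2) and the standard library are available. Lean on these libraries where they do the work, as an engineer would, in place of code of your own. Each camera call takes 0.05 s, during which the arm holds its last target. There are 200 camera calls.

## Working session

There is one attempt and no reset: what is moved stays moved. The work goes in short steps, Python scripts to look and compute and a tool call to move; the robot and the scene stay as the last step left them, time stands still between calls to the robot, and variables do not carry over. Pictures are saved under pics/ and viewed, at most 10 in all, crops included, and the job is handed in when it is done.

Besides the shell and the picture viewer there is one more tool, called after "Emit:" as name(argument=value, ...), one argument or row to a line, values as JSON. arm_command: Moves the arm, as the interface text tells. Its arguments: {"type":"object","properties":{"moves":{"type":"array"},"newtons":{"type":"number"}},"required":["moves"]}

```bash
ls; mkdir -p pics; cat > h.py <<'E'
import numpy as np, cv2
from scipy.spatial.transform import Rotation as R
from workcell import *
def rot(q): return R.from_quat([q[1],q[2],q[3],q[0]])
def campose(name,ci,st=None):
    if name=="wrist":
        st=st or get_state(); T=np.eye(4); T[:3,:3]=rot(st["orientation"]).as_matrix(); T[:3,3]=st["tcp_pos"]
        T=T@np.array(ci["tool_from_camera"]); return T[:3,:3],T[:3,3]
    o=np.array(ci["orientation"]); M=rot(o).as_matrix() if o.size==4 else o.reshape(3,3)
    return M,np.array(ci["eye"])
def shot(name):
    ci=camera_info(name); M,e=campose(name,ci); im,d=read_camera(name)
    f=210/np.tan(np.radians(ci["fovy"])/2); K=np.array([[f,0,ci["cx"]],[0,f,ci["cy"]],[0,0,1.]])
    v,u=np.mgrid[0:420,0:560]
    p=cv2.undistortPoints(np.stack([u,v],-1).reshape(-1,1,2).astype(float),K,np.array([ci["k1"],0,0,0.])).reshape(420,560,2)
    ray=np.dstack([p,np.ones((420,560))])
    P=(ray*d[...,None])@M.T+e; P[d==0]=np.nan
    return im,d,P,ray@M.T,e
E
python3 - <<'E'
from h import *
for n in ["scene","top"]:
    ci=camera_info(n); print(ci)
    im,d,P,ray,e=shot(n); np.savez(f"{n}.npz",im=im,P=P,ray=ray,e=e)
    cv2.imwrite(f"pics/{n}0.png",im)
    for l in ["console","cartridge","caddy","caddy_grip","stand","bowl","remote","coaster"]:
        for r in recognise(n,l)[:4]:
            c,w=[int(round(x)) for x in r["point"]]; print(n,l,(c,w),round(r["confidence"],2),P[min(w,419),min(c,559)].round(3))
print(get_state())
E
```

```text
pics
{'fovy': 53.63959750085311, 'cx': 281.5569944956294, 'cy': 206.80682074153947, 'k1': -0.10891872645718742, 'eye': array([ 0.97179266, -0.56776684,  1.05918601]), 'orientation': array([-0.33367216,  0.88674208,  0.29686281, -0.11926375])}
scene console (362, 202) 0.85 [0.633 0.272 0.092]
scene cartridge (346, 181) 0.94 [0.554 0.302 0.113]
scene caddy (260, 148) 0.96 [0.147 0.354 0.01 ]
scene caddy (345, 149) 0.95 [0.412 0.549 0.006]
scene caddy (268, 247) 0.78 [0.463 0.007 0.005]
scene caddy (127, 264) 0.76 [ 0.155 -0.307  0.004]
scene caddy_grip (345, 147) 0.94 [0.404 0.562 0.003]
scene caddy_grip (128, 260) 0.6 [ 0.143 -0.294  0.001]
scene caddy_grip (264, 150) 0.6 [0.163 0.358 0.005]
scene caddy_grip (267, 246) 0.57 [0.458 0.008 0.005]
scene stand (227, 374) 0.59 [ 0.649 -0.381  0.072]
scene bowl (357, 271) 0.62 [0.732 0.096 0.006]
scene remote (327, 306) 0.98 [ 0.726 -0.06   0.018]
scene coaster (278, 203) 0.58 [0.376 0.17  0.008]
scene coaster (365, 202) 0.24 [0.64  0.28  0.089]
{'fovy': 45.12422533660306, 'cx': 280.4113691128534, 'cy': 214.14800920861467, 'k1': -0.036373522
[... 921 characters left out ...]
]
{'clock': 0.9, 'joint_pos': array([-1.39859422e+00,  3.13166771e-01,  4.60922751e-02,  1.30358320e+00,
       -9.97533368e-06,  1.43117995e+00]), 'qvel': array([ 0.00193354, -0.00089311,  0.0006082 , -0.00010114, -0.00059502,
        0.00018375]), 'tau': array([-8.09640687e-05, -4.80449116e+01,  2.98813713e+01,  4.83189467e-05,
       -7.62858099e-05,  2.67155770e-05]), 'tcp_pos': array([ 0.17639081, -0.54732239,  0.23133894]), 'orientation': array([ 6.93854113e-05,  9.87870751e-01,  1.55278377e-01, -3.85774193e-06]), 'wrist_force': array([0.57142621, 0.4930346 , 0.06166179]), 'ft_torque': array([ 0.01879863, -0.00370781, -0.0003464 ]), 'grip_force': 0.0, 'finger_gap': 0.08559671921570168}
```

View pics/scene0.png

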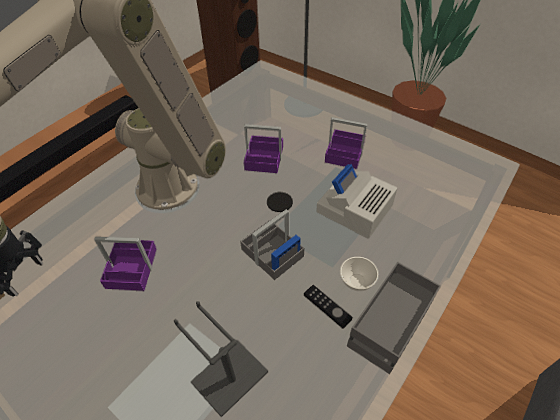

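View pics/top0.png

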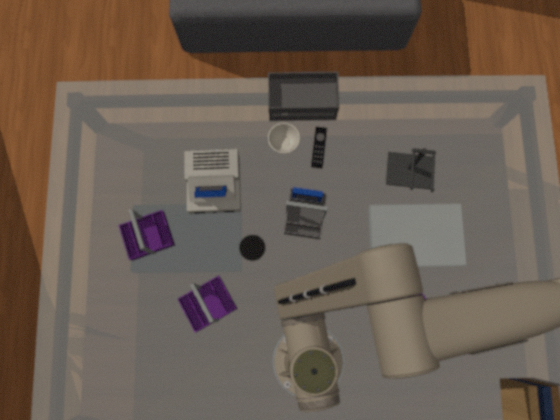

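The scene shows four caddy-like things. In the scene picture the purple ones are at (262,150), (345,145) and (128,265). The grey one at (268,247), (303,216) in the top picture, holds a blue cartridge and has an empty cell, so it is the one meant. The stand is at (228,360) in the scene picture and (413,168) in the top one. Next I measure and take one confirming crop.

```bash
cat > m.py <<'E'
from h import *
def rect(Q,l):
    r=cv2.minAreaRect((Q[:,:2]*1000).astype(np.float32)); print(l,"n",len(Q),"rect c",np.round(r[0],1),"size",np.round(r[1],1),"ang",round(r[2],1),"z",np.percentile(Q[:,2],[2,50,98]).round(3),"med",np.median(Q,0).round(3))
for n in ["scene","top"]:
    D=np.load(n+".npz"); im=D["im"].astype(int);P=D["P"]; b,g,r=im[...,0],im[...,1],im[...,2]
    x,y,z=P[...,0],P[...,1],P[...,2]; blue=(b>r+60)&(b>g+40)
    reg=lambda x0,x1,y0,y1,z0,z1:(x>x0)&(x<x1)&(y>y0)&(y<y1)&(z>z0)&(z<z1)
    print(n)
    rect(P[blue&reg(.45,.65,.2,.4,.06,.3)],"cart")
    rect(P[blue&reg(.4,.65,-.15,.15,.02,.3)],"stored")
    rect(P[blue&reg(.4,.65,-.15,.15,.085,.3)],"storedtop")
    rect(P[reg(.3,.65,-.15,.15,.132,.2)],"handle")
    rect(P[reg(.3,.65,-.15,.15,.035,.06)&~blue],"walls")
    rect(P[reg(.4,.8,.15,.45,.075,.093)&~blue],"console top")
    rect(P[reg(.4,.8,.15,.45,.02,.2)&~blue],"console all")
    rect(P[reg(.4,.8,-.6,-.15,.18,.198)],"prongs")
    rect(P[reg(.4,.8,-.6,-.15,.199,.5)],"tips/post")
    rect(P[reg(.4,.8,-.6,-.15,.004,.03)],"stand base")
    rect(P[reg(.67,.85,-.0,.2,.03,.08)],"bowl rim")
E
python3 m.py; python3 - <<'E'
import cv2,numpy as np
a=cv2.imread("pics/scene0.png");t=cv2.imread("pics/top0.png")
f=lambda i,x,y:cv2.resize(i[y:y+100,x:x+130],(390,300),interpolation=cv2.INTER_CUBIC)
cv2.imwrite("pics/crop1.png",np.vstack([np.hstack([f(a,210,195),f(a,290,150)]),np.hstack([f(a,160,290),f(t,360,120)])]))
E
```

```text
scene
cart n 170 rect c [542.5 307.5] size [ 40.3 100.2] ang 0.4 z [0.099 0.131 0.14 ] med [0.54  0.295 0.131]
stored n 221 rect c [542.8  -8.3] size [98.  22.1] ang 79.3 z [0.042 0.095 0.099] med [ 0.545 -0.008  0.095]
storedtop n 198 rect c [542.8  -7.7] size [96.1 22. ] ang 79.2 z [0.09  0.095 0.099] med [ 0.544 -0.009  0.095]
handle n 248 rect c [484.1  -1.4] size [130.8  17.1] ang 80.0 z [0.135 0.151 0.155] med [ 0.486 -0.007  0.151]
walls n 547 rect c [484.   -1.7] size [130.7 157.2] ang 80.1 z [0.036 0.044 0.058] med [ 0.51  -0.018  0.044]
console top n 1431 rect c [608.5 310.5] size [174.9 186.7] ang 2.3 z [0.077 0.088 0.092] med [0.645 0.291 0.088]
console all n 3151 rect c [550.  334.5] size [293.  237.9] ang 1.4 z [0.024 0.088 0.126] med [0.616 0.272 0.088]
prongs n 646 rect c [ 588.8 -362.7] size [ 75.9 138.4] ang 81.7 z [0.184 0.189 0.194] med [ 0.615 -0.371  0.189]
tips/post n 24 rect c [ 522.9 -354.9] size [70.3  6.6] ang 83.1 z [0.199 0.203 0.207] med [ 0.524 -0.326  0.203]
stand base n 3061 rect c [ 598.9 -375.3] size [449.6 397.2] ang 90.0 z [0.004 0.011 0.016] med 
[... 663 characters left out ...]
473 -0.001  0.045]
console top n 1478 rect c [609.  310.6] size [176.9 181.9] ang 1.8 z [0.077 0.088 0.093] med [0.639 0.31  0.088]
console all n 3253 rect c [551.2 335.5] size [292.1 234.7] ang 1.5 z [0.033 0.088 0.128] med [0.589 0.305 0.088]
prongs n 315 rect c [ 589.  -363.1] size [ 72.6 139.1] ang 82.9 z [0.184 0.191 0.197] med [ 0.61  -0.373  0.191]
tips/post n 19 rect c [ 584.9 -365.7] size [ 67.8 130.1] ang 81.9 z [0.2   0.203 0.209] med [ 0.526 -0.371  0.203]
stand base n 4423 rect c [ 600.  -374.9] size [449.9 399.9] ang 90.0 z [0.004 0.007 0.019] med [ 0.614 -0.368  0.007]
bowl rim n 431 rect c [767.1  62.2] size [115.7 143.9] ang 87.1 z [0.031 0.045 0.078] med [0.792 0.066 0.045]
```

View pics/crop1.png

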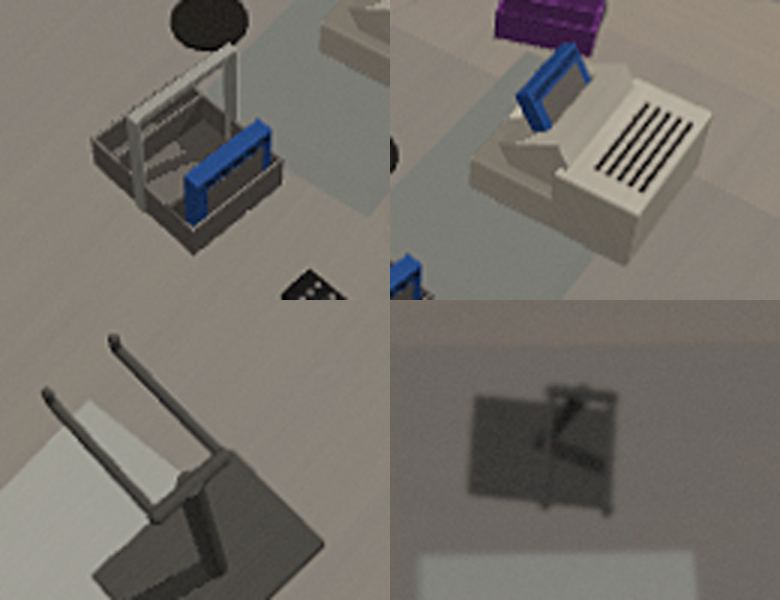

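The crop shows the grey caddy with its stored blue cartridge on the far side (world +x) and the empty cell nearer the robot. It also shows the blue cartridge leaning in the console slot, and the prongs of the stand pointing towards the robot. The measured sizes match the description. Estimates so far:

| Item | Position (m) | Yaw |
|---|---|---|
| Caddy | (0.485, -0.001) | -10° |
| Cartridge top centre | about (0.531, 0.3075, 0.134) | not yet measured |
| Seat | about (0.551, -0.358) | -7.5° |

I'll plan the first transit now.

```bash
cat > plan.py <<'E'
from h import *
from scipy.spatial.transform import Slerp
def tool(yaw_deg,lean_deg):  # tool y along heading yaw, leaning forward by lean
    return (R.from_euler('z',yaw_deg,degrees=True)*R.from_matrix(np.array([[0,1,0],[1,0,0],[0,0,-1.]]))*R.from_euler('x',lean_deg,degrees=True))
def plan(p,q,N,p0=None,q0=None,g=1,nd=0):
    s=get_state(); p0=np.array(s["tcp_pos"] if p0 is None else p0); q0=rot(s["orientation"]) if q0 is None else q0
    p=np.array(p,float); rv=(q0.inv()*q).as_rotvec()/N; rv=rv.round(3); dp=(p-p0)
    c,o=p0.copy(),q0
    out=[]
    for i in range(N):
        sh=(o.inv().apply(p0+dp*(i+1)/N-c)*1000).round(nd); c=c+o.apply(sh/1000); o=o*R.from_rotvec(rv)
        out+= [g]+[float(v) for v in sh]+[float(v) for v in rv]
    print("rows",N,"len/row",round(np.linalg.norm(dp)/N*1000,1),"deg/row",round(np.degrees(np.linalg.norm(rv)),2)," end",c.round(4),"\n",str(out).replace(".0,",",").replace(".0]","]"))
    return c,o
E
python3 - <<'E'
from plan import *
print((tool(0,30)).as_matrix().round(3))
c,o=plan([.47,-.12,.38],tool(0,0),8)
plan([.456,.3075,.284],tool(0,30),8,c,o)
E
```

```text
[[ 0.     0.866 -0.5  ]
 [ 1.     0.     0.   ]
 [ 0.    -0.5   -0.866]]
rows 8 len/row 67.4 deg/row 9.0  end [ 0.4701 -0.1197  0.3803] 
 [1, 51, -40, -19, 0, 0, -0.157, 1, 57, -31, -18, 0, 0, -0.157, 1, 61, -21, -19, 0, 0, -0.157, 1, 64, -12, -18, 0, 0, -0.157, 1, 65, -2, -19, 0, 0, -0.157, 1, 64, 8, -19, 0, 0, -0.157, 1, 62, 18, -18, 0, 0, -0.157, 1, 59, 28, -19, 0, 0, -0.157]
rows 8 len/row 54.8 deg/row 3.72  end [0.4564 0.3073 0.2839] 
 [1, 53, -2, 12, 0.065, -0, -0, 1, 54, -1, 12, 0.065, -0, -0, 1, 53, -0, 12, 0.065, -0, -0, 1, 54, 0, 13, 0.065, -0, -0, 1, 53, 1, 12, 0.065, -0, -0, 1, 53, 2, 12, 0.065, -0, -0, 1, 54, 3, 11, 0.065, -0, -0, 1, 53, 4, 12, 0.065, -0, -0]
```

Emit:
arm_command(
  moves=[1, 45, -35, -18, 0, 0, -0.157, 1, 50, -27, -18, 0, 0, -0.157, 1, 53, -18, -18, 0, 0, -0.157, 1, 56, -10, -18, 0, 0, -0.157, 1, 57, -2, -18, 0, 0, -0.157, 1, 56, 7, -18, 0, 0, -0.157, 1, 54, 16, -18, 0, 0, -0.157, 1, 52, 25, -18, 0, 0, -0.157],
)

```text
clock: 1.9
tcp_pos: [0.4355, -0.1722, 0.3762]
orientation: [0.001, 0.706, 0.708, 0.0]
wrist_force: [0.5, -1.0, 0.1]
finger_gap: 0.0852
grip_force: 0.0
```

```bash
sed -i "s/euler('x',lean_deg/euler('x',-lean_deg/" plan.py; python3 - <<'E'
from plan import *
s=get_state();print(s["tcp_pos"],s["joint_pos"].round(2))
c,o=plan([.47,.10,.36],tool(0,-0),6)
plan([.456,.3075,.284],tool(0,30),6,c,o)
E
```

```text
[ 0.43552591 -0.17219538  0.37620441] [-0.55  0.1   0.13  1.6  -0.    1.02]
rows 6 len/row 45.8 deg/row 0.0  end [0.47   0.0999 0.36  ] 
 [1, 45, 6, 3, 0, 0, 0, 1, 46, 6, 2, 0, 0, 0, 1, 45, 5, 3, 0, 0, 0, 1, 45, 6, 3, 0, 0, 0, 1, 46, 6, 2, 0, 0, 0, 1, 45, 6, 3, 0, 0, 0]
rows 6 len/row 36.9 deg/row 4.98  end [0.4562 0.3078 0.2845] 
 [1, 35, -2, 13, -0.087, 0, 0, 1, 34, -4, 12, -0.087, 0, 0, 1, 35, -4, 12, -0.087, 0, 0, 1, 34, -6, 12, -0.087, 0, 0, 1, 35, -6, 11, -0.087, 0, 0, 1, 35, -7, 10, -0.087, 0, 0]
```

Emit:
arm_command(
  moves=[1, 45, 6, 3, 0, 0, 0, 1, 45, 6, 3, 0, 0, 0, 1, 45, 6, 3, 0, 0, 0, 1, 45, 6, 3, 0, 0, 0, 1, 45, 6, 2, 0, 0, 0, 1, 45, 6, 2, 0, 0, 0],
)

```text
clock: 2.65
tcp_pos: [0.4716, 0.0976, 0.3594]
orientation: [0.0, 0.708, 0.706, 0.0]
wrist_force: [0.4, -0.7, 0.7]
finger_gap: 0.0853
grip_force: 0.0
```

Emit:
arm_command(
  moves=[1, 35, -2, 13, -0.087, 0, 0, 1, 34, -4, 12, -0.087, 0, 0, 1, 35, -4, 12, -0.087, 0, 0, 1, 34, -6, 12, -0.087, 0, 0, 1, 35, -6, 11, -0.087, 0, 0, 1, 35, -7, 10, -0.087, 0, 0, 1, 0, 0, 0, 0, 0, 0, 1, 0, 0, 0, 0, 0, 0],
)

```text
clock: 3.65
tcp_pos: [0.4585, 0.3042, 0.2842]
orientation: [0.183, 0.684, 0.682, 0.182]
wrist_force: [0.4, 0.1, 0.0]
finger_gap: 0.0854
grip_force: 0.0
```

```bash
python3 - <<'E'
from plan import *
s=get_state();print(s["tcp_pos"],rot(s["orientation"]).as_matrix().round(3).tolist(),s["joint_pos"].round(2))
im,d,P,ray,e=shot("wrist"); np.savez("w1.npz",im=im,P=P); cv2.imwrite("pics/w1.png",im)
i=im.astype(int); b=(i[...,0]>i[...,2]+60)&(i[...,0]>i[...,1]+40)&(P[...,2]>.1)
Q=P[b];print(len(Q),np.percentile(Q,[1,50,99],axis=0).round(3))
# console frame guess: split by z' coordinate along axis a
a=np.array([-.5,0,.866]); h=(Q-[.5535,.3075,.095])@a; print(np.percentile(h,[2,50,98]))
print(camera_info("wrist"))
E
```

```text
[0.45854356 0.30415441 0.28422708] [[0.002, 0.867, 0.498], [1.0, -0.002, -0.001], [-0.0, 0.498, -0.867]] [ 0.59 -0.08 -0.4   0.8  -0.28  2.1 ]
1970 [[0.523 0.262 0.106]
 [0.532 0.315 0.132]
 [0.552 0.36  0.137]]
[0.02111917 0.04282682 0.04459892]
{'fovy': 66.32495267586579, 'cx': 276.40372234902037, 'cy': 207.56323257349052, 'k1': 0.01062450393751199, 'tool_from_camera': array([[-6.16783224e-04, -9.59149062e-01, -2.82900508e-01,
         7.21604059e-02],
       [ 9.99999559e-01, -7.92042121e-04,  5.05136969e-04,
         1.02482035e-04],
       [-7.08570769e-04, -2.82900071e-01,  9.59149127e-01,
        -1.41758766e-01],
       [ 0.00000000e+00,  0.00000000e+00,  0.00000000e+00,
         1.00000000e+00]])}
```

View pics/w1.png

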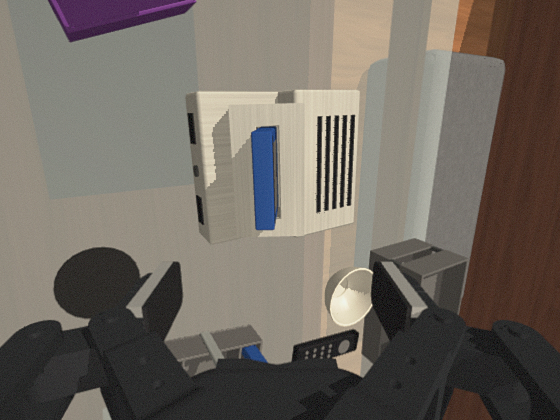

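The wrist picture shows the cartridge's top edge between columns 252 and 277, rows 127 to 229, square to the fingers. I'll fit its top face.

```bash
cat > fit.py <<'E'
from plan import *
D=np.load("w1.npz");P=D["P"];i=D["im"].astype(int)
b=(i[...,0]>i[...,2]+60)&(i[...,0]>i[...,1]+40)&(P[...,2]>.1)
Q=P[b];a=np.array([-.5,0,.866]);h=Q@a-np.array([.5535,.3075,.095])@a
T=Q[h>.036]; m=T.mean(0); U,S,V=np.linalg.svd(T-m,full_matrices=False); n=V[2]*np.sign(V[2][2]); print("top n",len(T),"normal",n.round(3),"mean",m.round(4))
u=np.array([.866,0,.5]); uv=np.c_[T@u,T[:,1]]*1000
print("minAreaRect",cv2.minAreaRect(uv.astype(np.float32)))
# per-column in v: mid of u extents
for v0 in range(265,360,15):
    s=uv[(uv[:,1]>v0)&(uv[:,1]<v0+15)]; print(v0,np.percentile(s[:,0],[3,97]).round(1),end=" ")
print("v",np.percentile(uv[:,1],[1,99])); print("h med",np.median(T@a))
# console: silver top plate edges
x,y,z=P[...,0],P[...,1],P[...,2]; C=P[(z>.08)&(z<.092)&(x>.6)&(x<.72)&(y>.15)&(y<.45)]; print("plate",cv2.minAreaRect((C[:,:2]*1000).astype(np.float32)))
E
python3 fit.py
```

```text
top n 1903 normal [0.908 0.023 0.418] mean [0.5314 0.3128 0.132 ]
minAreaRect ((526.259765625, 310.25177001953125), (19.082605361938477, 98.99779510498047), 1.3628255128860474)
265 [518.3 535.7] 280 [517.6 535.7] 295 [517.8 535.8] 310 [517.3 534.9] 325 [516.7 535. ] 340 [516.2 534.1] 355 [516.4 534.2] v [262.39305928 358.75639127]
h med -0.1516134605753151
plate ((647.5342407226562, 312.7574462890625), (98.7292709350586, 178.33062744140625), 1.214476227760315)
```

```bash
python3 - <<'E'
from plan import *
t=np.array([.548,.309,.1044]); a=np.array([-.5,0,.866])
c,o=plan(t+.12*a,tool(1.3,30),4)
plan(t,tool(1.3,30),4,c,o)
E
```

```text
rows 4 len/row 20.4 deg/row 0.38  end [0.4883 0.309  0.208 ] 
 [1, 1, -3, 20, -0, 0.003, -0.006, 1, 2, -4, 20, -0, 0.003, -0.006, 1, 1, -3, 20, -0, 0.003, -0.006, 1, 1, -3, 21, -0, 0.003, -0.006]
rows 4 len/row 29.9 deg/row 0.0  end [0.5482 0.3093 0.104 ] 
 [1, -0, 0, 30, -0, 0, 0, 1, -1, 0, 30, -0, 0, 0, 1, 0, 0, 30, -0, 0, 0, 1, -0, 0, 30, -0, 0, 0]
```

Emit:
arm_command(
  moves=[1, 1, -3, 20, 0, 0.003, -0.006, 1, 2, -4, 20, 0, 0.003, -0.006, 1, 1, -3, 20, 0, 0.003, -0.006, 1, 1, -3, 20, 0, 0.003, -0.006, 1, 0, 0, 0, 0, 0, 0],
)

```text
clock: 4.32
tcp_pos: [0.4878, 0.3076, 0.207]
orientation: [0.181, 0.676, 0.691, 0.183]
wrist_force: [-0.6, -0.5, -1.0]
finger_gap: 0.0852
grip_force: 0.0
```

Emit:
arm_command(
  moves=[1, 0, 0, 30, 0, 0, 0, 1, 0, 0, 30, 0, 0, 0, 1, 0, 0, 30, 0, 0, 0, 1, 0, 0, 30, 0, 0, 0, 1, 0, 0, 0, 0, 0, 0, 1, 0, 0, 0, 0, 0, 0],
)

```text
clock: 5.08
tcp_pos: [0.5478, 0.3105, 0.1056]
orientation: [0.181, 0.675, 0.691, 0.185]
wrist_force: [0.7, 0.4, -0.1]
finger_gap: 0.0857
grip_force: 0.0
```

Emit:
arm_command(
  moves=[-1, 0, 0, 0, 0, 0, 0, -1, 0, 0, 0, 0, 0, 0, -1, 0, 0, 0, 0, 0, 0, -1, 0, 0, 0, 0, 0, 0, -1, 0, 0, 0, 0, 0, 0, -1, 0, 0, 0, 0, 0, 0],
  newtons=40,
)

```text
clock: 5.82
tcp_pos: [0.548, 0.311, 0.105]
orientation: [0.181, 0.675, 0.691, 0.185]
wrist_force: [1.5, 0.7, 3.7]
finger_gap: 0.0195
grip_force: 39.7
```

Emit:
arm_command(
  moves=[-1, 0, 0, -4, 0, 0, 0, -1, 0, 0, -8, 0, 0, 0, -1, 0, 0, -12, 0, 0, 0, -1, 0, 0, -12, 0, 0, 0, -1, 0, 0, -14, 0, 0, 0, -1, 0, 0, -20, 0, 0, 0, -1, 0, 0, -20, 0, 0, 0, -1, 0, 0, 0, 0, 0, 0],
)

```text
clock: 6.82
tcp_pos: [0.5012, 0.3098, 0.1825]
orientation: [0.18, 0.675, 0.692, 0.184]
wrist_force: [0.0, 0.3, -1.1]
finger_gap: 0.0193
grip_force: 39.7
```

```bash
python3 - <<'E'
from plan import *
s=get_state();print(s["tcp_pos"],s["finger_gap"],s["grip_force"],s["wrist_force"],s["joint_pos"].round(2))
im,d,P,ray,e=shot("wrist"); np.savez("w2.npz",im=im,P=P)
o=rot(s["orientation"]); i=im.astype(int); b=(i[...,0]>i[...,2]+60)&(i[...,0]>i[...,1]+40)
L=o.inv().apply(P[b]-s["tcp_pos"])*1000; L=L[np.all(np.isfinite(L),1)&(np.abs(L[:,1])<20)]
print(len(L),np.percentile(L,[1,10,50,90,99],axis=0).round(1))
E
```

```text
[0.50119957 0.30978195 0.18246498] 0.019337262325556392 39.673980474472046 [ 0.04012873  0.32345656 -1.09447929] [ 0.54  0.05 -0.54  0.52 -0.25  2.03]
10053 [[-26.1  -9.  -32.5]
 [-16.   -7.1 -31.9]
 [ 21.3   0.4 -31.1]
 [ 49.4   7.8 -25.7]
 [ 49.7   9.6  37.9]]
```

The cartridge is free of the slot, centred in the grip, with its underside 58 mm below the TCP. Next I move above the free cell and look again.

```bash
python3 - <<'E'
from plan import *
c,o=plan([.4279,.15,.25],tool(-10,0),6,g=-1)
plan([.4279,.009,.23],tool(-10,0),4,c,o,g=-1)
E
```

```text
rows 6 len/row 31.4 deg/row 5.33  end [0.4274 0.1497 0.2499] 
 [-1, -26, -6, -16, 0.087, -0.008, 0.032, -1, -27, -6, -16, 0.087, -0.008, 0.032, -1, -27, -6, -15, 0.087, -0.008, 0.032, -1, -27, -7, -14, 0.087, -0.008, 0.032, -1, -28, -7, -13, 0.087, -0.008, 0.032, -1, -28, -8, -12, 0.087, -0.008, 0.032]
rows 4 len/row 35.5 deg/row 0.08  end [0.4282 0.0085 0.2298] 
 [-1, -35, 6, 5, -0.001, -0, 0.001, -1, -34, 6, 5, -0.001, -0, 0.001, -1, -35, 6, 5, -0.001, -0, 0.001, -1, -35, 7, 5, -0.001, -0, 0.001]
```

Emit:
arm_command(
  moves=[-1, -26, -6, -16, 0.087, -0.008, 0.032, -1, -27, -6, -16, 0.087, -0.008, 0.032, -1, -27, -6, -15, 0.087, -0.008, 0.032, -1, -27, -7, -14, 0.087, -0.008, 0.032, -1, -28, -7, -13, 0.087, -0.008, 0.032, -1, -28, -8, -12, 0.087, -0.008, 0.032],
)

```text
clock: 7.62
tcp_pos: [0.4274, 0.1489, 0.2496]
orientation: [-0.003, 0.766, 0.643, -0.002]
wrist_force: [-0.7, -0.8, -1.9]
finger_gap: 0.0195
grip_force: 39.6
```

Emit:
arm_command(
  moves=[-1, -35, 6, 5, 0, 0, 0, -1, -34, 6, 5, 0, 0, 0, -1, -35, 6, 5, 0, 0, 0, -1, -35, 7, 5, 0, 0, 0, -1, 0, 0, 0, 0, 0, 0, -1, 0, 0, 0, 0, 0, 0],
)

```text
clock: 8.38
tcp_pos: [0.4287, 0.0088, 0.2293]
orientation: [-0.002, 0.765, 0.644, -0.0]
wrist_force: [0.1, -0.2, -0.2]
finger_gap: 0.0196
grip_force: 39.6
```

```bash
cat > look.py <<'E'
import sys
from plan import *
s=get_state();print(s["tcp_pos"],s["finger_gap"],s["grip_force"],s["wrist_force"],s["joint_pos"].round(2),rot(s["orientation"]).as_matrix().round(3).tolist())
im,d,P,ray,e=shot("wrist"); np.savez(sys.argv[1]+".npz",im=im,P=P); cv2.imwrite(f"pics/{sys.argv[1]}.png",im)
x,y,z=P[...,0],P[...,1],P[...,2]
i=im.astype(int); b=(i[...,0]>i[...,2]+60)&(i[...,0]>i[...,1]+40)
o=rot(s["orientation"])
for n,m in [("handle",(z>.135)&(z<.165)&(x>.45)&(x<.53)&(y>-.12)&(y<.12)&~b),("walls",(z>.036)&(z<.056)&(x>.36)&(x<.62)&(y>-.12)&(y<.12)&~b),("stored",b&(x>.5)&(z>.085)&(z<.105))]:
    Q=P[m]
    if len(Q)>20: print(n,len(Q),[np.round(v,1) for v in cv2.minAreaRect((Q[:,:2]*1000).astype(np.float32))],np.median(Q,0).round(3),"in caddy est",(np.percentile((Q-[.485,-.0012,0])@R.from_euler('z',-10,degrees=True).as_matrix(),[2,98],axis=0)*1000).round(1).tolist())
E
python3 look.py w3
```

```text
[0.42865234 0.00880129 0.22926222] 0.019633101683772514 39.63305354118347 [ 0.07366671 -0.23328739 -0.19904331] [-0.17  0.03 -0.3   1.24  0.    1.57] [[0.172, 0.985, -0.003], [0.985, -0.172, 0.002], [0.002, -0.003, -1.0]]
handle 3410 [array([486.2,   1. ]), array([130.8,  14.4]), np.float64(80.1)] [0.487 0.009 0.151] in caddy est [[-5.4, -59.1, 141.5], [6.8, 66.1, 152.5]]
walls 2419 [array([485.5,   1.5]), array([130.2, 153. ]), np.float64(79.0)] [0.527 0.015 0.044] in caddy est [[-74.6, -58.8, 36.6], [73.6, 64.0, 54.7]]
stored 2410 [array([544.7,  -5.6]), array([98.4, 19.8]), np.float64(80.6)] [ 0.545 -0.001  0.094] in caddy est [[50.1, -41.1, 92.6], [68.4, 53.9, 95.8]]
```

View pics/w3.png

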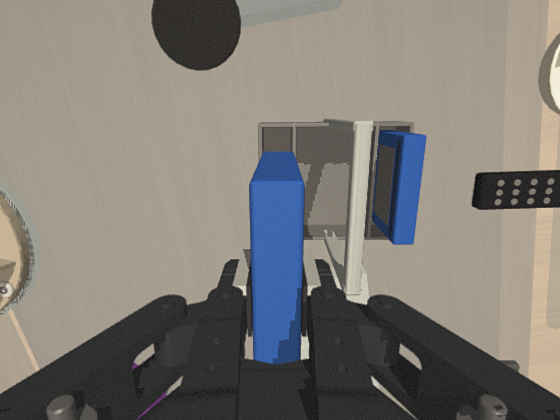

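The wrist view confirms the caddy: handle centre (0.486, 0.001), yaw -10°. The cartridge lies over the empty cell to the left of the handle. I'll descend in stages.

Emit:
arm_command(
  moves=[-1, 2, 0, 20, 0, 0, 0, -1, 0, 0, 25, 0, 0, 0, -1, 0, 0, 25, 0, 0, 0, -1, 0, 0, 25, 0, 0, 0, -1, 0, 0, 20, 0, 0, 0, -1, 0, 0, 15, 0, 0, 0, -1, 0, 0, 12, 0, 0, 0, -1, 0, 0, 0, 0, 0, 0],
)

```text
clock: 9.43
tcp_pos: [0.4284, 0.0115, 0.0873]
orientation: [-0.002, 0.765, 0.644, -0.001]
wrist_force: [-0.3, -0.7, -1.7]
finger_gap: 0.0197
grip_force: 39.6
```

Emit:
arm_command(
  moves=[-1, 0, 0, 6, 0, 0, 0, -1, 0, 0, 6, 0, 0, 0, -1, 0, 0, 5, 0, 0, 0, -1, 0, 0, 3, 0, 0, 0, -1, 0, 0, 0, 0, 0, 0, -1, 0, 0, 0, 0, 0, 0],
)

```text
clock: 10.18
tcp_pos: [0.4288, 0.011, 0.0708]
orientation: [-0.0, 0.765, 0.644, 0.0]
wrist_force: [-15.3, 2.9, 26.9]
finger_gap: 0.0195
grip_force: 41.4
```

Emit:
arm_command(
  moves=[-1, 0, 0, -5, 0, 0, 0, -1, 0, 0, 0, 0, 0, 0],
)

```text
clock: 10.42
tcp_pos: [0.4294, 0.0109, 0.0741]
orientation: [-0.001, 0.765, 0.644, 0.0]
wrist_force: [-7.2, 0.9, 8.6]
finger_gap: 0.0192
grip_force: 39.8
```

```bash
python3 look.py w4; python3 - <<'E'
from plan import *
D=np.load("w4.npz");P=D["P"];i=D["im"].astype(int)
s=get_state();o=rot(s["orientation"]); b=(i[...,0]>i[...,2]+60)&(i[...,0]>i[...,1]+40)
L=o.inv().apply(P[b]-s["tcp_pos"])*1000; L=L[np.all(np.isfinite(L),1)&(np.abs(L[:,1])<25)]
T=L[L[:,2]<-22]
print(len(L),np.percentile(L,[1,10,50,90,99],axis=0).round(1), np.percentile(T,[1,50,99],axis=0).round(1))
im,d,P,ray,e=shot("top"); cv2.imwrite("pics/t2.png",im)
im,d,P,ray,e=shot("scene"); cv2.imwrite("pics/s2.png",cv2.resize(im[170:310,200:390],None,fx=4,fy=4,interpolation=cv2.INTER_CUBIC))
E
```

```text
[0.42936916 0.01086221 0.07406734] 0.019201570584418744 39.756267070770264 [-7.22132524  0.86889844  8.59568967] [-0.16  0.15 -0.57  0.84  0.    1.58] [[0.171, 0.985, -0.0], [0.985, -0.171, 0.001], [0.001, -0.0, -1.0]]
handle 23180 [array([486.5,  26.9]), array([80.8, 45.6]), np.float64(40.2)] [0.489 0.016 0.15 ] in caddy est [[-37.6, -5.4, 136.3], [6.6, 66.3, 163.4]]
walls 10063 [array([488.7,   1.9]), array([128.1, 153.7]), np.float64(80.1)] [0.529 0.016 0.046] in caddy est [[-72.5, -56.1, 36.7], [63.4, 64.0, 55.1]]
10128 [[-26.   -8.9 -32.9]
 [-16.3  -7.  -32.2]
 [ 20.5   0.5 -31.4]
 [ 49.3   8.2 -29.7]
 [ 49.8  10.   20.8]] [[-26.   -8.9 -32.9]
 [ 17.4   0.5 -31.4]
 [ 49.7  10.  -25.7]]
```

View pics/w4.png

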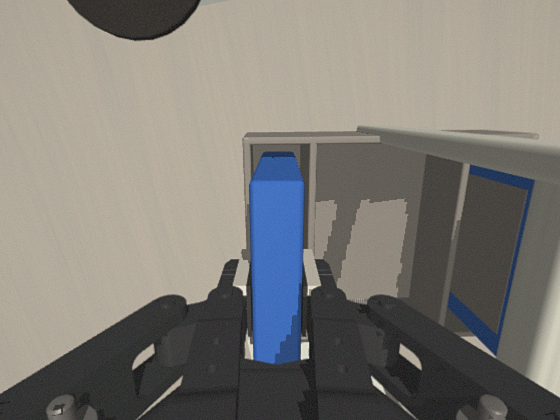

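View pics/s2.png

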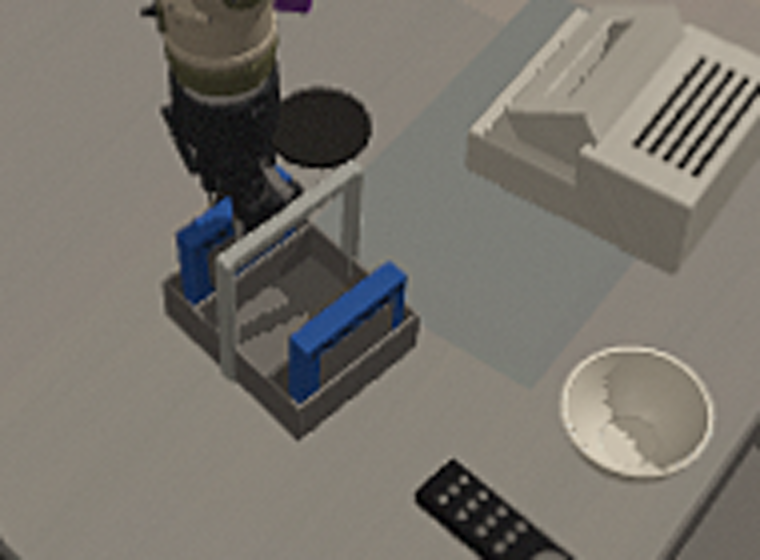

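The cartridge is inside the empty cell, but the gripper's knuckles press on the handle bar (up and -x forces). I'll raise it a little and lean the tool 8° away from the handle. The cell's play allows that. Then I'll lower and release with a small opening.

Emit:
arm_command(
  moves=[-1, 0, 0, -8, 0, 0, 0, -1, 0, -3, 0, -0.07, 0, 0, -1, 0, -2, 0, -0.07, 0, 0, -1, 0, 0, 0, 0, 0, 0, -1, 0, 0, 0, 0, 0, 0],
)

```text
clock: 11.2
tcp_pos: [0.4252, 0.0115, 0.0815]
orientation: [0.053, 0.763, 0.642, 0.045]
wrist_force: [-1.1, -0.6, -0.3]
finger_gap: 0.0194
grip_force: 40.2
```

Emit:
arm_command(
  moves=[-1, 0, -1, 6, 0, 0, 0, -1, 0, -1, 5, 0, 0, 0, -1, 0, 0, 3, 0, 0, 0, -1, 0, 0, 0, 0, 0, 0],
)

```text
clock: 11.7
tcp_pos: [0.424, 0.0117, 0.0663]
orientation: [0.052, 0.763, 0.642, 0.045]
wrist_force: [-0.9, 0.4, -0.5]
finger_gap: 0.0196
grip_force: 40.1
```

Emit:
arm_command(
  moves=[-1, 0, 0, 2, 0, 0, 0, -0.4, 0, 0, 0, 0, 0, 0, -0.3, 0, 0, 0, 0, 0, 0, -0.3, 0, 0, 0, 0, 0, 0, -0.3, 0, 0, 0, 0, 0, 0],
)

```text
clock: 12.32
tcp_pos: [0.4245, 0.0116, 0.0649]
orientation: [0.053, 0.763, 0.642, 0.045]
wrist_force: [0.3, -0.3, -0.2]
finger_gap: 0.0301
grip_force: 0.1
```

Emit:
arm_command(
  moves=[-0.1, 0, 0, 0, 0, 0, 0, -0.1, 0, 0, 0, 0, 0, 0, -0.1, 0, 0, -8, 0, 0, 0, -0.1, 0, 0, -12, 0, 0, 0, -0.1, 0, 0, -20, 0, 0, 0, -0.1, 0, 0, -30, 0, 0, 0, -0.1, 0, 0, -40, 0, 0, 0, -0.1, 0, 0, -40, 0, 0, 0],
)

```text
clock: 13.32
tcp_pos: [0.4036, 0.0151, 0.2155]
orientation: [0.053, 0.763, 0.642, 0.045]
wrist_force: [-0.1, -0.3, 0.7]
finger_gap: 0.0385
grip_force: 0.0
```

Emit:
arm_command(
  moves=[1, 0, 10, -20, 0.07, 0, 0, 1, 0, 10, -10, 0.07, 0, 0, 1, 0, 0, 0, 0, 0, 0, 1, 0, 0, 0, 0, 0, 0],
)

```text
clock: 13.82
tcp_pos: [0.4194, 0.0123, 0.2449]
orientation: [-0.001, 0.765, 0.644, -0.0]
wrist_force: [-1.7, -0.5, -0.0]
finger_gap: 0.0853
grip_force: 0.0
```

```bash
python3 look.py w5; python3 - <<'E'
from plan import *
D=np.load("w5.npz");P=D["P"];i=D["im"].astype(int)
b=(i[...,0]>i[...,2]+60)&(i[...,0]>i[...,1]+40)&(P[...,0]<.48)
Q=P[b&(P[...,2]>.08)]; print("new cart",len(Q),cv2.minAreaRect((Q[:,:2]*1000).astype(np.float32)),np.percentile(Q[:,2],[1,50,99]))
n=np.linalg.svd(Q-Q.mean(0),full_matrices=False)[2][2]; print("normal",n)
E
```

```text
[0.41941283 0.01231569 0.2448995 ] 0.08533149693378869 0.0 [-1.66760648 -0.49461756 -0.03436753] [-0.16  0.01 -0.29  1.28  0.    1.58] [[0.171, 0.985, -0.002], [0.985, -0.171, 0.002], [0.001, -0.002, -1.0]]
handle 3042 [array([486.8,   0.6]), array([130.7,  14.4]), np.float64(80.5)] [0.487 0.009 0.151] in caddy est [[-5.2, -59.8, 141.8], [7.0, 66.0, 152.6]]
walls 2753 [array([485.9,   1.4]), array([130., 153.]), np.float64(79.5)] [0.482 0.007 0.044] in caddy est [[-74.7, -58.8, 37.0], [73.0, 63.5, 54.4]]
stored 2145 [array([544.8,  -6.1]), array([99.2, 19.5]), np.float64(80.7)] [ 0.545 -0.002  0.094] in caddy est [[50.5, -41.4, 92.8], [68.7, 53.9, 95.8]]
new cart 2157 ((430.81768798828125, 11.327259063720703), (98.41522216796875, 19.202346801757812), 80.19818878173828) [0.09130833 0.094242   0.09574696]
normal [-0.01258761  0.0095676   0.999875  ]
```

View pics/w5.png

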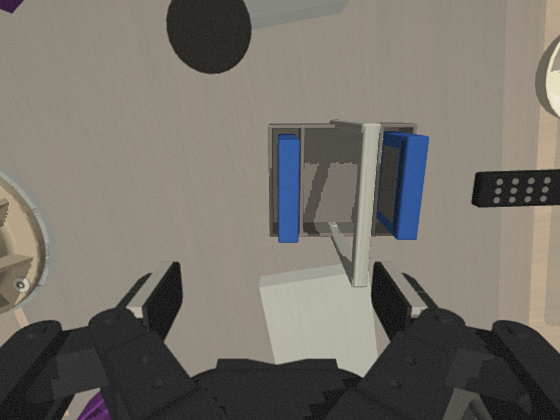

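The cartridge now stands upright in its cell: top at 0.094 m, level, centred on (0.431, 0.011). Next I grip the handle.

```bash
python3 - <<'E'
from plan import *
c,o=plan([.4866,.0005,.16],tool(-9.8,0),3)
plan([.4866,.0005,.126],tool(-9.8,0),2,c,o)
E
```

```text
rows 3 len/row 36.3 deg/row 0.06  end [0.487  0.0007 0.1597] 
 [1, -0, 23, 28, -0.001, -0, -0, 1, -0, 23, 28, -0.001, -0, -0, 1, -0, 23, 29, -0.001, -0, -0]
rows 2 len/row 16.8 deg/row 0.06  end [0.487  0.0007 0.1257] 
 [1, -0, -0, 17, 0, -0.001, -0, 1, -0, -0, 17, 0, -0.001, -0]
```

Emit:
arm_command(
  moves=[1, 0, 23, 10, 0, 0, 0, 1, 0, 23, 30, 0, 0, 0, 1, 0, 22, 44, 0, 0, 0, 1, 0, 0, 18, 0, 0, 0, 1, 0, 0, 16, 0, 0, 0, 1, 0, 0, 0, 0, 0, 0, 1, 0, 0, 0, 0, 0, 0],
)

```text
clock: 14.75
tcp_pos: [0.4868, 0.0008, 0.1278]
orientation: [-0.001, 0.765, 0.644, 0.0]
wrist_force: [0.5, -0.4, 0.6]
finger_gap: 0.0853
grip_force: 0.0
```

Emit:
arm_command(
  moves=[-1, 0, 0, 0, 0, 0, 0, -1, 0, 0, 0, 0, 0, 0, -1, 0, 0, 0, 0, 0, 0, -1, 0, 0, 0, 0, 0, 0, -1, 0, 0, 0, 0, 0, 0, -1, 0, 0, 0, 0, 0, 0],
  newtons=90,
)

```text
clock: 15.5
tcp_pos: [0.4866, 0.0009, 0.1271]
orientation: [-0.001, 0.765, 0.644, -0.0]
wrist_force: [-2.1, 1.3, 3.9]
finger_gap: 0.01
grip_force: 88.2
```

Emit:
arm_command(
  moves=[-1, 0, 0, -4, 0, 0, 0, -1, 0, 0, -8, 0, 0, 0, -1, 0, 0, -14, 0, 0, 0, -1, 0, 0, -16, 0, 0, 0, -1, 0, 0, -16, 0, 0, 0, -1, 0, 0, -15, 0, 0, 0, -1, 0, 0, 0, 0, 0, 0, -1, 0, 0, 0, 0, 0, 0],
)

```text
clock: 16.5
tcp_pos: [0.4869, 0.0006, 0.1998]
orientation: [-0.001, 0.765, 0.644, -0.0]
wrist_force: [0.1, 0.2, -5.5]
finger_gap: 0.0101
grip_force: 87.8
```

```bash
python3 - <<'E'
from plan import *
s=get_state();print(s["tcp_pos"],s["finger_gap"],s["wrist_force"],s["joint_pos"].round(2))
im,d,P,ray,e=shot("wrist"); cv2.imwrite("pics/w6.png",im)
i=im.astype(int); b=(i[...,0]>i[...,2]+60)&(i[...,0]>i[...,1]+40)
for m in (P[...,0]<.487,P[...,0]>.487):
    Q=P[b&m&(P[...,2]>.158)&(P[...,2]<.2)]; print(len(Q),np.median(Q,0).round(4))
xs=R.from_euler('z',-7.5,degrees=True)
for sx in (-.17,0): print((np.array([.551,-.358,0])+xs.apply([sx,0,0])).round(4))
T=(np.array([.551,-.358,.201])+xs.apply([-.17,0,0]))
c,o=plan([T[0],T[1],.201],tool(-7.5,0),8,g=-1)
S=np.array([.551,-.358,.201]); plan(S,tool(-7.5,0),6,c,o,g=-1)
E
```

```text
[0.48690756 0.00060987 0.19979663] 0.01006387553747722 [ 0.05385205  0.21274762 -5.5009373 ] [-0.16  0.16 -0.23  1.18  0.    1.58]
4858 [0.4339 0.0222 0.1671]
4913 [0.5463 0.0038 0.1666]
[ 0.3825 -0.3358  0.    ]
[ 0.551 -0.358  0.   ]
rows 8 len/row 44.0 deg/row 0.29  end [ 0.3827 -0.3354  0.2012] 
 [-1, -44, -6, -0, -0, -0, -0.005, -1, -43, -5, -0, -0, -0, -0.005, -1, -44, -7, -1, -0, -0, -0.005, -1, -43, -6, 0, -0, -0, -0.005, -1, -44, -6, -0, -0, -0, -0.005, -1, -44, -7, -0, -0, -0, -0.005, -1, -43, -7, -1, -0, -0, -0.005, -1, -43, -7, 0, -0, -0, -0.005]
rows 6 len/row 28.3 deg/row 0.0  end [ 0.5512 -0.3578  0.2007] 
 [-1, -0, 28, -0, -0, -0, -0, -1, -0, 29, -0, -0, -0, -0, -1, -0, 28, -0, -0, -0, -0, -1, -0, 28, -0, -0, -0, -0, -1, -0, 28, -0, -0, -0, -0, -1, -0, 29, -0, -0, -0, -0]
```

Emit:
arm_command(
  moves=[-1, -15, -2, 0, 0, 0, -0.004, -1, -30, -4, 0, 0, 0, -0.004, -1, -40, -6, 0, 0, 0, -0.004, -1, -45, -7, 0, 0, 0, -0.004, -1, -45, -7, 0, 0, 0, -0.004, -1, -45, -7, 0, 0, 0, -0.004, -1, -45, -7, 0, 0, 0, -0.004, -1, -40, -6, 0, 0, 0, -0.004],
)

```text
clock: 17.55
tcp_pos: [0.3926, -0.2955, 0.1993]
orientation: [-0.001, 0.755, 0.656, -0.0]
wrist_force: [1.8, -0.1, -5.6]
finger_gap: 0.0103
grip_force: 87.8
```

Emit:
arm_command(
  moves=[-1, -28, -4, 0, 0, 0, -0.004, -1, -15, -2, 0, 0, 0, -0.004, -1, 0, 0, 0, 0, 0, 0, -1, 0, 0, 0, 0, 0, 0],
)

```text
clock: 18.05
tcp_pos: [0.3823, -0.3342, 0.1995]
orientation: [-0.002, 0.752, 0.659, 0.0]
wrist_force: [0.7, 1.2, -4.5]
finger_gap: 0.0104
grip_force: 87.8
```

```bash
python3 - <<'E'
from plan import *
s=get_state();print(s["tcp_pos"],s["finger_gap"],s["wrist_force"],s["joint_pos"].round(2))
S=np.array([.551,-.358,.2]); plan(S,tool(-7.5,0),6,g=-1)
ims=[]
for n,(c0,r0) in {"scene":(120,200),"top":(340,120)}.items():
    im,d,P,ray,e=shot(n); np.savez(n+"3.npz",im=im,P=P); ims.append(cv2.resize(im[r0:r0+200,c0:c0+190],(395,416),interpolation=cv2.INTER_CUBIC))
    x,y,z=P[...,0],P[...,1],P[...,2]
    m=(x>.5)&(x<.72)&(y>-.45)&(y<-.27)&(z>.196)&(z<.212); Q=P[m]; print(n,"tips",len(Q),cv2.minAreaRect((Q[:,:2]*1000).astype(np.float32)))
    m=(x>.53)&(x<.63)&(y>-.43)&(y<-.29)&(z>.18)&(z<.2); Q=P[m]
    for k in (0,1):
        q=Q[(Q[:,1]>-.36-.13*(Q[:,0]-.55)) == bool(k)]; print(" prong",len(q),q.mean(0).round(4) if len(q) else "", np.degrees(np.arctan(np.polyfit(q[:,0],q[:,1],1)[0])) if len(q)>9 else "")
cv2.imwrite("pics/st3.png",np.hstack(ims))
E
```

```text
[ 0.38230697 -0.3342405   0.19948034] 0.010399071023038636 [ 0.73280456  1.15544175 -4.52563765] [-0.88  0.2  -0.18  1.19  0.    0.83]
rows 6 len/row 28.4 deg/row 0.0  end [ 0.5507 -0.3575  0.2001] 
 [-1, -0, 28, -0, -0, -0, -0, -1, -0, 29, -0, -0, -0, -0, -1, -1, 28, -0, -0, -0, -0, -1, 0, 29, -1, -0, -0, -0, -1, -0, 28, 0, -0, -0, -0, -1, -0, 28, 0, -0, -0, -0]
scene tips 27 ((522.6495971679688, -354.93218994140625), (70.2256851196289, 7.142292499542236), 82.74564361572266)
 prong 167 [ 0.5782 -0.3946  0.189 ] -8.21848450028597
 prong 172 [ 0.5801 -0.3306  0.1887] -6.95079287867917
top tips 39 ((585.2212524414062, -362.84033203125), (71.62953186035156, 134.26229858398438), 83.73640441894531)
 prong 96 [ 0.5797 -0.3934  0.1897] -7.416016002520515
 prong 89 [ 0.5808 -0.3316  0.1897] -7.079375016204343
```

View pics/st3.png

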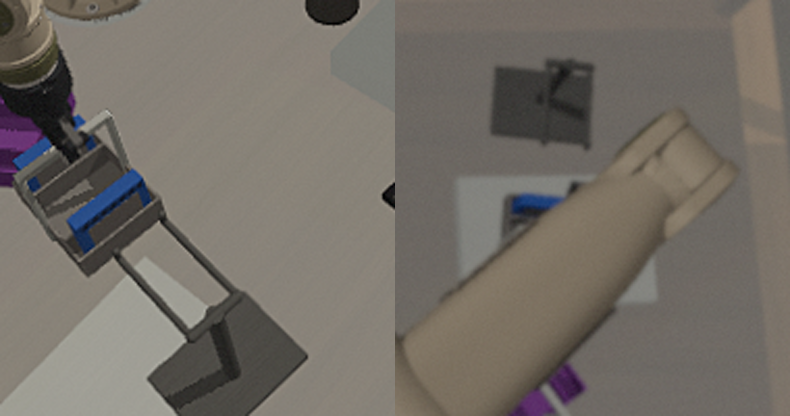

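The caddy is held level and lined up with the prongs, whose midline at the seat measures y = -0.359. I'll advance until the bar is past the tips.

Emit:
arm_command(
  moves=[-1, 0, 10, 0, 0, 0, 0, -1, 0, 20, 0, 0, 0, 0, -1, 0, 25, 0, 0, 0, 0, -1, 0, 25, 0, 0, 0, 0, -1, 0, 20, 0, 0, 0, 0, -1, 0, 10, 0, 0, 0, 0, -1, 0, 0, 0, 0, 0, 0],
)

```text
clock: 19.02
tcp_pos: [0.4921, -0.3494, 0.1992]
orientation: [-0.001, 0.752, 0.659, -0.0]
wrist_force: [0.1, 0.5, -5.8]
finger_gap: 0.0102
grip_force: 88.2
```

Emit:
arm_command(
  moves=[-1, 0, 10, 0, 0, 0, 0, -1, 0, 15, 0, 0, 0, 0, -1, 0, 15, 0, 0, 0, 0, -1, 0, 13, 0, 0, 0, 0, -1, 0, 8, 0, 0, 0, 0, -1, 0, 0, 0, 0, 0, 0, -1, 0, 0, 0, 0, 0, 0],
)

```text
clock: 19.9
tcp_pos: [0.5515, -0.3577, 0.1993]
orientation: [-0.001, 0.752, 0.659, -0.0]
wrist_force: [-0.1, 0.2, -5.7]
finger_gap: 0.0103
grip_force: 88.4
```

Emit:
arm_command(
  moves=[-1, 0, 0, 5, 0, 0, 0, -1, 0, 0, 7, 0, 0, 0, -1, 0, 0, 5, 0, 0, 0, -1, 0, 0, 3, 0, 0, 0, -1, 0, 0, 2, 0, 0, 0, -1, 0, 0, 0, 0, 0, 0],
)

```text
clock: 20.65
tcp_pos: [0.552, -0.3578, 0.1775]
orientation: [-0.001, 0.752, 0.659, 0.0]
wrist_force: [-0.8, -0.2, -5.4]
finger_gap: 0.01
grip_force: 88.6
```

Emit:
arm_command(
  moves=[-1, 0, 0, 1, 0, 0, 0, -1, 0, 0, 1, 0, 0, 0, -1, 0, 0, 0, 0, 0, 0, -1, 0, 0, 0, 0, 0, 0],
)

```text
clock: 21.15
tcp_pos: [0.5521, -0.3579, 0.177]
orientation: [-0.0, 0.752, 0.659, 0.0]
wrist_force: [-3.0, 2.1, 5.8]
finger_gap: 0.0103
grip_force: 90.1
```

The bar rests on the prongs, shown by the wrist force changing sign. I release gently and withdraw straight up.

Emit:
arm_command(
  moves=[-0.6, 0, 0, 0, 0, 0, 0, -0.3, 0, 0, 0, 0, 0, 0, 0, 0, 0, 0, 0, 0, 0, 0.4, 0, 0, 0, 0, 0, 0, 0.4, 0, 0, 0, 0, 0, 0],
  newtons=20,
)

```text
clock: 21.78
tcp_pos: [0.5519, -0.3578, 0.1754]
orientation: [-0.001, 0.752, 0.659, 0.0]
wrist_force: [-0.3, 0.4, -0.2]
finger_gap: 0.0598
grip_force: 0.0
```

Emit:
arm_command(
  moves=[0.4, 0, 0, -10, 0, 0, 0, 0.4, 0, 0, -20, 0, 0, 0, 0.4, 0, 0, -30, 0, 0, 0, 0.4, 0, 0, -40, 0, 0, 0, 0.4, 0, 0, -40, 0, 0, 0, 0.4, 0, 0, 0, 0, 0, 0, 0.4, 0, 0, 0, 0, 0, 0],
)

```text
clock: 22.65
tcp_pos: [0.5521, -0.358, 0.3155]
orientation: [-0.001, 0.752, 0.659, 0.0]
wrist_force: [-0.5, -0.3, 0.9]
finger_gap: 0.0597
grip_force: 0.0
```

```bash
python3 - <<'E'
from plan import *
s=get_state();print(s["clock"],s["tcp_pos"],s["wrist_force"])
im,d,P,ray,e=shot("scene"); cv2.imwrite("pics/fin.png",cv2.resize(im[200:400,120:320],(600,600),interpolation=cv2.INTER_CUBIC))
for n in ("scene","wrist"):
    if n=="wrist": im,d,P,ray,e=shot(n)
    i=im.astype(int); b=(i[...,0]>i[...,2]+60)&(i[...,0]>i[...,1]+40); x,y,z=P[...,0],P[...,1],P[...,2]
    a=R.from_euler('z',-7.5,degrees=True).as_matrix(); L=(P-[.551,-.358,0])@a
    for nm,m in (("cart-",b&(L[...,0]<0)&(y<-.2)&(z>.135)&(z<.17)),("cart+",b&(L[...,0]>0)&(y<-.2)&(z>.135)&(z<.17)),("bar",(abs(L[...,0])<.04)&(abs(L[...,1])<.075)&(z>.195)&(z<.21))):
        Q=L[m]; print(n,nm,len(Q),np.percentile(Q,[3,50,97],axis=0).round(3).tolist() if len(Q) else "")
E
```

```text
22.65 [ 0.55212443 -0.35802004  0.31548272] [-0.4905081  -0.26894308  0.92759032]
scene cart- 219 [[-0.066, -0.048, 0.142], [-0.056, -0.004, 0.145], [-0.048, 0.04, 0.148]]
scene cart+ 258 [[0.05, -0.045, 0.141], [0.059, 0.002, 0.144], [0.068, 0.048, 0.147]]
scene bar 370 [[-0.026, -0.064, 0.196], [0.001, -0.005, 0.201], [0.006, 0.06, 0.205]]
wrist cart- 1880 [[-0.064, -0.044, 0.143], [-0.055, 0.005, 0.145], [-0.046, 0.048, 0.146]]
wrist cart+ 1599 [[0.05, -0.039, 0.142], [0.059, 0.003, 0.144], [0.068, 0.051, 0.145]]
wrist bar 2450 [[-0.028, -0.06, 0.199], [0.002, 0.007, 0.201], [0.007, 0.062, 0.203]]
```

View pics/fin.png

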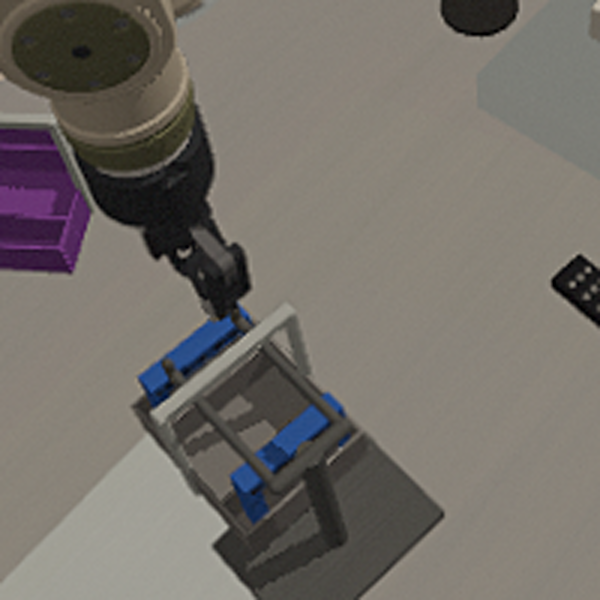

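The caddy hangs level: both cartridge tops are at 0.144–0.145 m and the bar is at seat x ≈ 0. Both prongs carry the bar behind their tips, and the gripper is clear.

```bash
python3 -c "
from workcell import hand_in
print(hand_in())"
```

```text
the job is handed in; nothing more can be done
None
```

I handed the job in at about 23 s: the caddy hangs level on both prongs behind their tips, with both cartridges upright in it and the gripper clear; the hand-in call returned no verdict.

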